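# Check the fused-glass panel at the inspection light

## Robot

A 6-joint arm with a two-finger parallel gripper is mounted at the origin on the work surface. World frame = base frame: x ahead of the robot, y to its left, z up, the work surface at z = 0. Lengths are in m, angles in rad, forces in N, time in s.
With the tool pointing down it reaches from about 0.425 to 0.95 m from the base axis. Payload 3.5 kg.
Tool frame: the origin (TCP) lies midway between the tips of the shut fingers; the grasp point (between the pads) lies 19 mm behind it; z points along the fingers, y is the line along which they close (so a half turn about z gives the same grasp; the last joint's range is limited). The gripper opens to 85 mm and grips with 20 to 120 N. Pads are 22 mm wide; open, the fingers measure 114 mm over their backs; the gripper's body (76 mm by 85 mm) begins 54 mm behind the grasp point. The pads swing forward as they close: fully open they stand 13 mm farther back than shut.
Start: joints at [-1.488, 0.286, 1.577, -0, 1.279, -0.15], TCP at [0.156, -0.657, 0.21] pointing down, gripper open.
Joint ranges: [-2.77, 2.77], [-0.9, 2.22], [0.21, 2.48], [-1.53, 4.67], [0.24, 2.81], [-2.84, 2.84]. Speed limits (rad/s): [2.79, 2.79, 3.14, 3.14, 3.14, 3.14].

## Interface

Orientations are given as [roll, pitch, yaw] about the fixed x, y, z axes, in that order (R = Rz(yaw) Ry(pitch) Rx(roll)).
In Python, from cell import ctrl gives the robot as it stands.
- The arm moves only by the tool drive_tool, never from a script. Its argument "increments" is a list that holds one entry, the list of rows, each a list of 6 numbers: the shift along the tool's x, y, z in mm, then the turn, a rotation vector about the tool's x, y, z in degrees. In form: [[[tx, ty, tz, ax, ay, az], ...]]. A call has 1 to 8 rows; each row shifts and turns the commanded pose from where the row before left it, along the tool's axes as they then stand; what a row does not reach is not made up. A row lasts 1/12 s, in which the tool goes at most 41.7 mm and 7.16 degrees, less where a joint would pass 70% of its speed; a pose out of reach is approached as far as the arm can. A call is refused whole if a number of a shift passes 41.7 or a number of a turn 7.16, either way. A call with a gripper value outside its range is refused whole. "gripper" is the closure in counts, from 0 (fully open) to 255 (shut), set as the call begins (left out, the last holds). The fingers move at their own pace and stop on an object; "squeeze" is the grip in N (left out, the last holds). Time passes only in rows, so rows that do not move let the fingers close. It gives the time, the measured TCP pose, the force, the opening and the grip force at its end, in the units of the state.
- ctrl.state(): the state, without advancing time (a new reading comes with each control period).
- ctrl.grab_frame(name): name is "scene" or "top" or "wrist"; returns a dict with "frame" (384x512x3 uint8, red, green, blue), "camera_matrix" (3x3 intrinsics, pixels), "world_from_camera" (4x4, takes a point from camera to world coordinates). Camera axes: x right, y up, looking along -z (the intrinsics and any distortion apply to the point x, -y, -z); pixel columns grow to the right and rows downward; lengths in m; the calibration is good to about 2 mm. A picture is of the moment at which its call begins. There is no depth.
- ctrl.sign_off(): hands the job in; it is judged then, once.
Trained networks look in the newest picture that a camera, given by its name, has taken for a name from the list of things; names that differ only in an ending like _2 or _b are one class to them, and where a whole thing is asked for, a point or a joint stands for the part that bears it (a point fixed in the world has none). Each returns a list of dicts, best first, with "score" (0 to 1); they miss things now and then, are a little off and sometimes report something else, mostly with a low value. They report only what shows in the picture. A call takes as long as a camera call.
- ctrl.find_in(camera, query): "uv" ([column, row] in pixels, amid what is visible of it).
The state is a dict: "time_s": time; "joints": joint angles; "qd": joint speeds; "joint_torque": joint torques, N m; "tcp_pos": TCP position; "ee_rot": TCP orientation; "force": force on the tool from outside, world axes, zero at the start; "moment": the same for the moment, N m; "gripper_width": opening from 0.0 (shut) to 1.0 (fully open); "grasp_force": force on a finger pad.
Only numpy, scipy, OpenCV 4.12 (cv2) and the standard library are available. Lean on these libraries where they do the work, as an engineer would, in place of code of your own. Each camera call takes 0.05 s, during which the arm holds its last target. There are 200 camera calls.

## Task

Push the lamp's lever all the way over, away from the robot, to switch on the inspection light. Then lift the tall rectangular glass panel out of the leaning rack and hold it still for two seconds centred between the black balls on the light's two marker rods, parallel to the sloping light with its long edges running up the slope, without touching the light or rods. Put it back in its own slot, leaning as before, without dropping it, let go and draw the hand clear; leave the other two glass pieces, the jar, the cup and the rubber block where they are.

Things in the scene. Friction and masses are not known exactly. Their poses are not given: they have to be found in the camera images.
- lamp_lever (a joint): The lamp switch's lever, rad: 0 leaning 29 degrees towards the robot (off), 1.0 leaning 29 degrees away (fully on). It starts somewhere from 0 to 0.2, takes about 1 N at its ball and stays where it is left. The switch is a fixed grey block 70 x 50 x 25 mm on the table.
- lamp_lever_tip (a point): Centre of the black ball (26 mm) on the lever's end, 80 mm from the hinge along a 10 mm steel stem; the hinge axis is 22 mm above the table, so the ball's centre is 92 mm high at either end of the swing, 102 mm when upright. The axes turn with the lever: y is the hinge axis (level); seen from above x points the way the ball must be pushed.
- panel_center (a point): Centre of the tall rectangular teal glass panel to be shown, 0.27 kg: 10 mm thick (x axis), 72 mm wide (y), 150 mm tall (z). It stands in the rack on a short edge, leaning 28 degrees from vertical, top towards the robot: z points up along the slope, x is the face normal (away from the robot and up). Its top 65 mm is free on both faces.
- rack: Fixed pale wooden rack 282 mm wide (y), 140 mm deep (x); origin on the table under its middle, -x side towards the robot. Three slots 88 mm apart along y, pieces in varying order. A back board holds the lower 85 mm of each piece's robot-side face. Foot: dividers 30 mm high (82 mm apart), and a 12 mm lip 18 mm in front of the board: move pieces in and out along their slope.
- tile_center (a point): Centre of the short rectangular teal glass tile, 10 x 72 x 98 mm (x thickness, z up the slope). Stays in the rack.
- disc_center (a point): Centre of the round teal glass disc, 74 mm diameter, 10 mm thick (x). Stays in the rack.
- lightbox: Fixed inspection light: white panel in an aluminium frame, 200 mm wide, 160 mm up its slope, 24 mm thick, leaning 36 degrees from vertical with its top towards the robot, white face away from the robot and up; top edge 185 mm above the table. Base plate 200 x 200 mm. Origin: on the table straight below the viewing point; -x side towards the robot.
- view: The marked viewing pose. Origin: midpoint between the two black balls (16 mm) on the ends of the marker rods, 165 mm above the table; balls 150 mm apart along y; rods (8 mm) run 70 mm back along -x to the light's face. x: normal of the light's face, away from it; z: up the slope, 36 degrees from vertical. The panel's centre belongs here, its x and z along these.
- jar_center (a point): Centre of a loose lidded jar, 60 mm diameter, 95 mm high, standing on the table. A bystander.
- block_center (a point): Centre of a loose black rubber block 90 x 50 x 32 mm on the table. A bystander.
- cup_center (a point): Centre of a loose white cup, 72 mm diameter, 85 mm high, standing on the table beyond the lamp switch. A bystander.
- panel: The same glass panel, its origin at the middle of its lower edge; axes as for its centre (z up the slope, x the face normal).

How it is judged:
On the way, in this order (a step that is already met when the one before it is completed fails the run):
1. the lamp lever is pushed over (beyond 0.8 rad) (value of joint lamp_lever above 0.8 rad), for 0.2 s.
2. the panel is held by the gripper, clear of the rack (contact force between the fingers and panel above 1 N and contact force between panel and rack below 0.05 N and distance of panel_center from where it was at the start of the episode above 0.06 m), for 0.2 s.
3. the panel is held still in the viewing pose for 1.5 s (distance between panel_center and view below 0.02 m and angle between the x axis of panel and the x axis of view, either way round below 0.17 rad and angle between the z axis of panel and the z axis of view, either way round below 0.17 rad and linear speed of panel below 0.03 m/s and contact force between the fingers and panel above 1 N), for 1.5 s.
At the end, for the whole second after the job is handed in: Panel let go, at rest (under 20 mm/s) in its own slot, centre within 15 mm of its start, leaning 0.38 to 0.6 rad as before; lamp lever beyond 0.8 rad; tile and disc within 20 mm, jar, block and cup within 30 mm of their starts (distance of panel_center from where it was at the start of the episode below 0.015 m and angle between the x axis of panel and the x axis of rack, either way round between 0.38 and 0.6 rad and angle between panel's own z axis and vertical below 0.6 rad and linear speed of panel below 0.02 m/s and value of joint lamp_lever above 0.8 rad and distance of each of tile_center, disc_center from where it was at the start of the episode below 0.02 m and distance of each of jar_center, block_center, cup_center from where it was at the start of the episode below 0.03 m); the robot touches nothing.
It fails at once if the panel knocks against the light or its marker rods (contact force between panel and lightbox above 1 N).
It fails at once if the short tile or the disc is moved by more than 20 mm (distance of any of tile_center, disc_center from where it was at the start of the episode above 0.02 m).
It fails at once if the jar, the block or the cup is moved by more than 30 mm (distance of any of jar_center, block_center, cup_center from where it was at the start of the episode above 0.03 m).
It fails at once if the panel is dropped (falls faster than 0.35 m/s while not held) (linear speed of panel above 0.35 m/s and contact force between the fingers and panel below 0.5 N).
It also fails if it takes over 72 s, if anything falls off the work surface, if the arm or the gripper's body presses on something with over 40 N, if the wrist force passes 120 N, or if a joint passes its speed limit or range.

## Working session

There is one attempt and no reset: what is moved stays moved. The work goes in short steps, Python scripts to look and compute and a tool call to move; the robot and the scene stay as the last step left them, time stands still between calls to the robot, and variables do not carry over. Pictures are saved under pics/ and viewed, at most 11 in all, crops included, and the job is handed in when it is done.

Besides the shell and the picture viewer there is one more tool, called as a command line: name --argument value ..., lists and objects as JSON in quotes. drive_tool: Moves the arm, as the interface text tells. Its arguments: {"type":"object","properties":{"increments":{"type":"array"},"gripper":{"type":"number"},"squeeze":{"type":"number"}},"required":["increments"]}

```bash
mkdir -p pics; ls; cat > h.py <<'E'
import numpy as np, cv2
from cell import ctrl
from scipy.spatial.transform import Rotation as R
def proj(f,P):
    T=np.linalg.inv(f["world_from_camera"]); p=np.atleast_2d(P)@T[:3,:3].T+T[:3,3]
    K=np.array(f["camera_matrix"]); q=np.c_[p[:,0],-p[:,1],-p[:,2]]@K.T
    return q[:,:2]/q[:,2:]
def ray(f,uv):
    K=np.array(f["camera_matrix"]); d=np.linalg.inv(K)@[uv[0],uv[1],1]; T=np.array(f["world_from_camera"])
    return T[:3,3], T[:3,:3]@[d[0],-d[1],-d[2]]
def atz(f,uv,z):
    o,d=ray(f,uv); return o+d*(z-o[2])/d[2]
def tri(fs,uvs):
    A=np.zeros((3,3));b=np.zeros(3)
    for f,u in zip(fs,uvs):
        o,d=ray(f,u); d=d/np.linalg.norm(d); M=np.eye(3)-np.outer(d,d); A+=M;b+=M@o
    x=np.linalg.solve(A,b)
    return x,[np.round(proj(f,x)[0]-u,1) for f,u in zip(fs,uvs)]
E
python3 - <<'E'
from h import *
import pickle
np.set_printoptions(precision=3,suppress=True)
F={}
for c in("scene","top"):
    f=ctrl.grab_frame(c);F[c]=f;cv2.imwrite(f"pics/{c}0.png",cv2.resize(np.array(f["frame"])[:,:,::-1],(800,600)))
    print(c,np.array(f["world_from_camera"]),np.array(f["camera_matrix"])[[0,1,0,1],[0,1,2,2]])
    for q in "lamp_lever_tip lamp_lever panel_center panel rack tile_center disc_center lightbox view jar_center block_center cup_center".split():
        r=ctrl.find_in(c,q);print(q,[(np.round(x["uv"],1),round(x["score"],2)) for x in r[:3]])
pickle.dump(F,open("f0.pkl","wb"))
s=ctrl.state();print(s)
E
```

```text
pics
scene [[ 0.458 -0.762  0.457  1.141]
 [ 0.889  0.391 -0.238 -0.258]
 [ 0.003  0.516  0.857  1.043]
 [ 0.     0.     0.     1.   ]] [458.495 458.495 256.196 194.994]
lamp_lever_tip [(array([252.5, 177.1]), 0.48)]
lamp_lever [(array([250.7, 180.5]), 0.55)]
panel_center [(array([340.6, 133.8]), 0.83)]
panel [(array([338.1, 133.5]), 0.84), (array([365.8, 128.6]), 0.63), (array([332.2, 165.9]), 0.58)]
rack [(array([330.2, 164.9]), 0.85)]
tile_center [(array([364.2, 129.9]), 0.68)]
disc_center [(array([318.2, 165.2]), 0.71), (array([307.3, 227.1]), 0.31)]
lightbox [(array([152.7, 213.1]), 0.78)]
view [(array([119.5, 209.9]), 0.61)]
jar_center [(array([309.3, 225.1]), 0.77)]
block_center [(array([228.5, 261. ]), 0.61)]
cup_center [(array([230.6, 262.1]), 0.72), (array([277.6, 246.3]), 0.63)]
top [[-0.01   0.985 -0.175  0.466]
 [-1.    -0.012 -0.012 -0.014]
 [-0.014  0.175  0.985  0.952]
 [ 0.     0.     0.     1.   ]] [370.308 370.308 250.788 193.644]
lamp_lever_tip [(array([242.9, 216.1]), 0.6)]
lamp_lever [(array([243. , 210.1]), 0.64)]
panel_center [(array([130.1, 214.4]), 0.66)]
panel [(array([131.5, 211.9]), 0.59)]
rack [(array([147.9, 225. ]), 0.69)]
tile_center [(array([ 91.1, 212.6]), 0.71)]
disc_center [(array([171.3, 196.5]), 0.81)]
lightbox [(array([346.6, 227.5]), 0.82)]
view [(array([388. , 211.3]), 0.72)]
jar_center [(array([211.5, 148.7]), 0.92)]
block_center [(array([292.7, 154.9]), 0.7)]
cup_center [(array([246.8, 139.7]), 0.63)]
{'time_s': 1.3, 'joints': array([-1.488,  0.286,  1.577,  0.   ,  1.279, -0.15 ]), 'qd': array([-0.001, -0.002,  0.001,  0.001, -0.   ,  0.001]), 'joint_torque': array([ -0.   , -40.597, -29.293,  -0.   ,   0.001,   0.   ]), 'tcp_pos': array([ 0.156, -0.657,  0.21 ]), 'ee_rot': array([ 3.142, -0.   ,  0.233]), 'force': array([ 0.605, -0.608, -0.099]), 'moment': array([ 0.01 ,  0.073, -0.027]), 'grasp_force': 0.0, 'gripper_width': 1.001818484148914}
```

View pics/scene0.png

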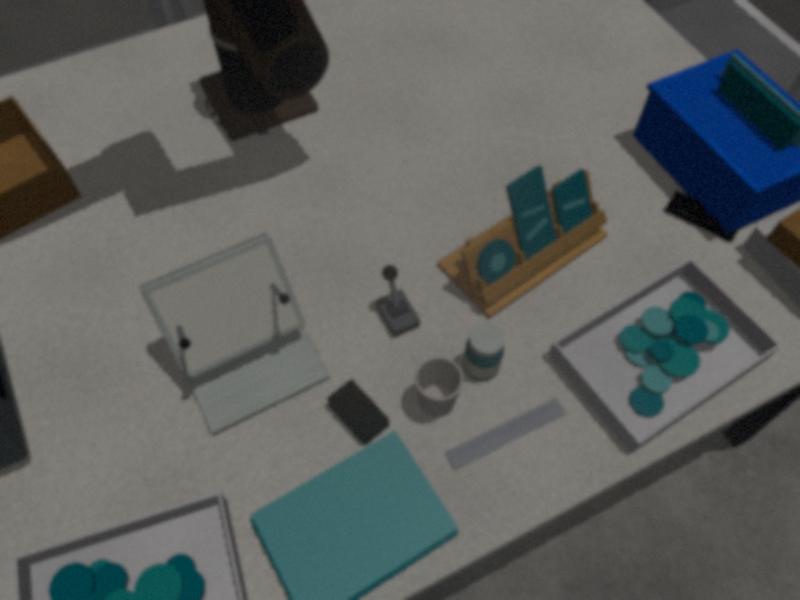

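View pics/top0.png

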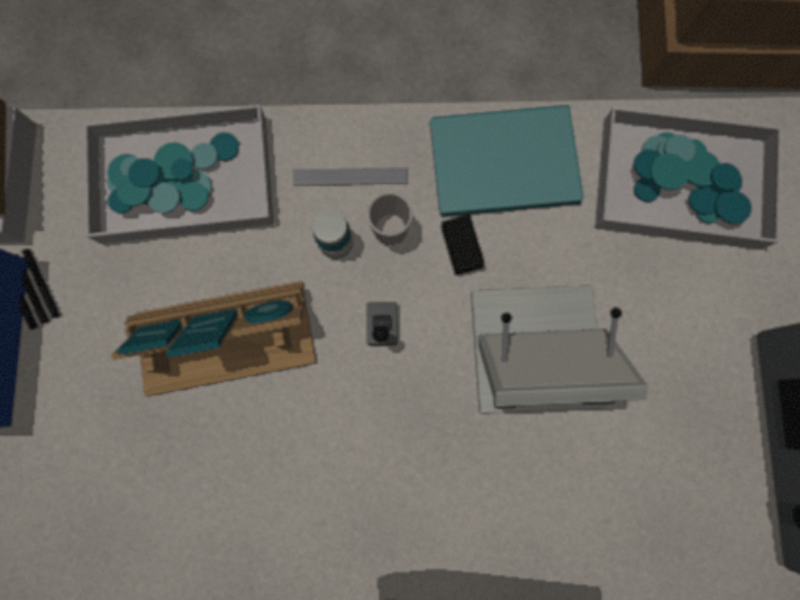

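The scene view shows the lever ball at about (250,174) native and the marker-rod balls at (118,219) and (182,191). The tall panel stands in the rack's middle slot at about (340,134). Next I'll zoom in for corner measurements.

```bash
python3 - <<'E'
from h import *
import pickle
F=pickle.load(open("f0.pkl","rb"))
def crop(c,u,v,w,h):
    a=np.array(F[c]["frame"])[v:v+h,u:u+w,::-1]; a=cv2.resize(a,(400,300),interpolation=cv2.INTER_CUBIC); a=cv2.convertScaleAbs(a,alpha=1.8)
    for i in range(0,w,20): cv2.line(a,(int(i*400/w),0),(int(i*400/w),6),(255,255,255),1);cv2.putText(a,str(u+i),(int(i*400/w)+2,14),0,.35,(255,255,255),1)
    for i in range(0,h,20): cv2.line(a,(0,int(i*300/h)),(6,int(i*300/h)),(255,255,255),1);cv2.putText(a,str(v+i),(8,int(i*300/h)+4),0,.35,(255,255,255),1)
    return a
I=np.vstack([np.hstack([crop("scene",270,100,120,105),crop("top",65,175,145,80)]),np.hstack([crop("scene",80,140,120,120),crop("top",225,180,195,90)])])
cv2.imwrite("pics/z.png",I)
E
```

```text
(no output)
```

View pics/z.png

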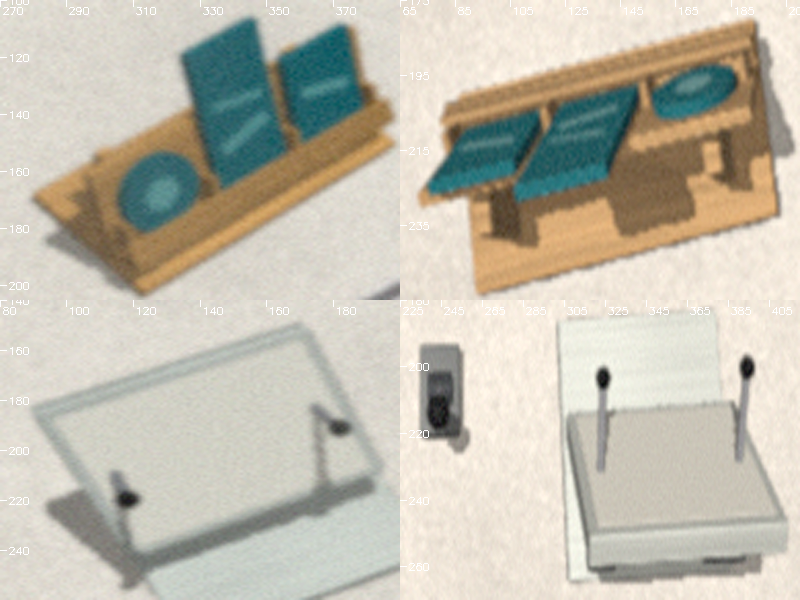

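The crops give the panel corners, the rod balls and the lever ball in both cameras. I'll fit the poses from these.

```bash
python3 - <<'E'
from h import *
import pickle
from scipy.optimize import least_squares
np.set_printoptions(precision=4,suppress=True)
F=pickle.load(open("f0.pkl","rb")); S,T=F["scene"],F["top"]
def frame(yaw,lean): return (R.from_euler('z',yaw)*R.from_euler('y',-lean)).as_matrix() # z tilts to -x
L=np.radians(28)
Ps=[(S,[324.9,118.6],(-5,36,75),0)]
# +y is right in scene (front viewed), left in top
obs=[(S,[324.9,118.6],(-5,-36,75)),(S,[346.5,106.3],(-5,36,75)),(T,[139.7,222.5],(-5,-36,75)),(T,[107,227.5],(-5,36,75))]
def res(p,full=0):
    M=frame(p[3],L); r=[]
    for f,u,c in obs: r.append(proj(f,p[:3]+M@(np.array(c)/1000))[0]-u)
    return np.concatenate(r)
s=least_squares(res,[.47,.27,.1,.1]);print("panel fit",s.x,s.fun); M=frame(s.x[3],L)
print("centre uv",proj(S,s.x[:3]),proj(T,s.x[:3]),"bottom z",(s.x[:3]-M[:,2]*.075))
for uv in ([94,252.9],[201.6,231.8]): print("rack rear corner",atz(T,uv,.012))
a=atz(T,[94,252.9],.012);b=atz(T,[201.6,231.8],.012);d=a-b;print("rack len",np.linalg.norm(d),"yaw",np.arctan2(-d[0],d[1]))
rb=(a+b)/2;y=np.arctan2(-d[0],d[1]);print("rack origin",rb+.07*np.array([np.cos(y),np.sin(y),0]))
B1,e1=tri([S,T],[[118.1,219.2],[394.2,200.4]]);B2,e2=tri([S,T],[[182,190.8],[324,203.7]])
print("balls",B1,e1,B2,e2,np.linalg.norm(B1-B2)); d=B2-B1;print("view",(B1+B2)/2,"yaw",np.arctan2(-d[0],d[1]))
for c,p in ((S,"S"),(T,"T")):
  pass
b1=atz(T,[394.2,200.4],.165);b2=atz(T,[324,203.7],.165);d=b2-b1;print("top@165",b1,b2,np.linalg.norm(d),np.arctan2(-d[0],d[1]))
print("lever",tri([S,T],[[249.6,174],[243.5,213.6]]),atz(T,[243.5,213.6],.092))
for n,us,ut in(("jar",[309.3,225],[211.5,148.7]),("cup",[279,244],[248,140]),("block",[228.5,262],[292.7,154.9])): print(n,tri([S,T],[us,ut])[0])
E
```

```text
panel fit [0.5823 0.2799 0.0937 0.1394] [-1.5071  0.6229 -1.2855  0.395  -0.9553 -0.4044 -1.3942 -0.4012]
centre uv [[340.6091 138.7696]] [[130.3922 210.4249]] bottom z [0.6172 0.2848 0.0274]
rack rear corner [0.4864 0.3949 0.012 ]
rack rear corner [0.5365 0.1238 0.012 ]
rack len 0.2757354042157485 yaw 0.18273684955263764
rack origin [0.5803 0.2721 0.012 ]
balls [ 0.5883 -0.3096  0.1635] [array([-0.7, -0. ]), array([-0.7, -0.2])] [ 0.5834 -0.1591  0.1619] [array([-0.9,  0. ]), array([-0.9, -0.3])] 0.15061652101520392
view [ 0.5859 -0.2343  0.1627] yaw 0.03247035149060791
top@165 [ 0.5876 -0.3105  0.165 ] [ 0.5823 -0.1604  0.165 ] 0.15017849037388487 0.035519563660692165
lever (array([0.5723, 0.0165, 0.0946]), [array([-0.8,  0.1]), array([-0.9, -0.3])]) [0.5719 0.0146 0.092 ]
jar [0.7441 0.0956 0.0464]
cup [0.7608 0.0019 0.0611]
block [ 0.7318 -0.1153  0.0196]
```

```bash
cat >> h.py <<'E'
def plan(pos,Rt,n=None):
    """tool-frame delta from the current pose: total shift (mm) in the present axes and turn (deg)"""
    s=ctrl.state(); Rc=R.from_euler('xyz',s["ee_rot"]); d=Rc.inv().apply(np.array(pos)-s["tcp_pos"])*1000
    a=np.degrees((Rc.inv()*Rt).as_rotvec())
    d2=Rt.inv().apply(np.array(pos)-s["tcp_pos"])*1000
    print("t",round(s["time_s"],2),"tcp",np.round(s["tcp_pos"],4),"rot",np.round(s["ee_rot"],3),"F",np.round(s["force"],1))
    print("shift now-axes",d.round(1),"shift target-axes",d2.round(1),"turn",a.round(2))
def slope(yaw,lean): # tool orientation gripping a leaning panel: tool x=+y, z down the slope
    z=R.from_euler('z',yaw)*R.from_euler('y',-lean)
    M=z.as_matrix(); return R.from_matrix(np.c_[M[:,1],M[:,0],-M[:,2]])
E
python3 - <<'E'
from h import *
import pickle
T=pickle.load(open("f0.pkl","rb"))["top"]
print(atz(T,[245,207],.025))
plan([.50,.016,.26],slope(0.,0))
E
```

```text
[0.59687439 0.01286046 0.025     ]
t 1.3 tcp [ 0.1557 -0.6568  0.2095] rot [ 3.142 -0.     0.233] F [ 0.6 -0.6 -0.1]
shift now-axes [ 490.2 -575.2  -50.5] shift target-axes [672.8 344.3 -50.5] turn [  0.    -0.   -76.67]
```

drive_tool --increments '[[[0, 0, -6.3, 0, 0, -7], [0, 0, -6.3, 0, 0, -7], [0, 0, -6.3, 0, 0, -7], [0, 0, -6.3, 0, 0, -7], [0, 0, -6.3, 0, 0, -7], [0, 0, -6.3, 0, 0, -7], [0, 0, -6.3, 0, 0, -7], [0, 0, -6.3, 0, 0, -7]]]' --gripper 255 --squeeze 40

```text
time_s: 1.97
tcp_pos: [0.1558, -0.6568, 0.2602]
ee_rot: [3.142, -0.0, 1.216]
force: [-0.0, -0.2, -0.8]
gripper_width: 0.002
grasp_force: 0.0
```

drive_tool --increments '[[[0, 0, 0, 0, 0, -6.9], [0, 0, 0, 0, 0, -6.9], [0, 0, 0, 0, 0, -6.9], [33, 17, 0, 0, 0, 0], [33, 17, 0, 0, 0, 0], [33, 17, 0, 0, 0, 0], [33, 17, 0, 0, 0, 0], [33, 17, 0, 0, 0, 0]]]'

```text
time_s: 2.63
tcp_pos: [0.2411, -0.4902, 0.2599]
ee_rot: [3.141, 0.0, 1.571]
force: [1.4, -1.0, 0.4]
gripper_width: 0.003
grasp_force: 0.0
```

drive_tool --increments '[[[33, 17, 0, 0, 0, 0], [33, 17, 0, 0, 0, 0], [33, 17, 0, 0, 0, 0], [33, 17, 0, 0, 0, 0], [33, 17, 0, 0, 0, 0], [33, 17, 0, 0, 0, 0], [33, 17, 0, 0, 0, 0], [33, 17, 0, 0, 0, 0]]]'

```text
time_s: 3.3
tcp_pos: [0.3769, -0.226, 0.2603]
ee_rot: [3.141, 0.001, 1.571]
force: [-0.3, -0.5, -0.1]
gripper_width: 0.003
grasp_force: 0.0
```

drive_tool --increments '[[[33, 17, 0, 0, 0, 0], [33, 17, 0, 0, 0, 0], [33, 17, 0, 0, 0, 0], [33, 17, 0, 0, 0, 0], [33, 17, 0, 0, 0, 0], [33, 17, 0, 0, 0, 0], [0, 0, 0, 0, 0, 0], [0, 0, 0, 0, 0, 0]]]'

```text
time_s: 3.97
tcp_pos: [0.4787, -0.0279, 0.26]
ee_rot: [-3.141, 0.0, 1.576]
force: [-0.3, -1.3, -0.2]
gripper_width: 0.0
grasp_force: 0.0
```

```bash
python3 - <<'E'
from h import *
plan([.525,.016,.26],slope(0.,0))
E
```

```text
t 3.97 tcp [ 0.4787 -0.0279  0.26  ] rot [-3.141  0.     1.576] F [-0.3 -1.3 -0.2]
shift now-axes [43.7 46.6 -0. ] shift target-axes [43.9 46.3 -0. ] turn [-0.01  0.02  0.28]
```

drive_tool --increments '[[[22, 18, 0, 0, 0, 0], [22, 18, 0, 0, 0, 0], [0, 0, 35, 0, 0, 0], [0, 0, 35, 0, 0, 0], [0, 0, 35, 0, 0, 0], [0, 0, 35, 0, 0, 0], [0, 0, 35, 0, 0, 0], [0, 0, 0, 0, 0, 0]]]'

```text
time_s: 4.63
tcp_pos: [0.508, 0.0139, 0.0774]
ee_rot: [-3.127, -0.002, 1.569]
force: [-0.9, -0.3, -1.4]
gripper_width: 0.002
grasp_force: 0.0
```

drive_tool --increments '[[[0, 12, 0, 0, 0, 0], [0, 12, 0, 0, 0, 0], [0, 12, 0, 0, 0, 0], [0, 12, 0, 0, 0, 0], [0, 12, 0, 0, 0, 0], [0, 12, 0, 0, 0, 0], [0, 12, 0, 0, 0, 0], [0, 0, 0, 0, 0, 0]]]'

```text
time_s: 5.3
tcp_pos: [0.6048, 0.0129, 0.0922]
ee_rot: [3.128, 0.001, 1.57]
force: [0.5, 0.9, 11.5]
gripper_width: -0.004
grasp_force: 5.5
```

```bash
python3 - <<'E'
from h import *
plan([.625,.016,.085],slope(0.,0))
for c in("top","scene"):
    f=ctrl.grab_frame(c); r=ctrl.find_in(c,"lamp_lever_tip"); print([(x["uv"],x["score"]) for x in r[:2]], [atz(f,x["uv"],.095) for x in r[:1]])
    print(c)
    if c=="top": cv2.imwrite("pics/l1.png",cv2.resize(np.array(f["frame"])[150:250,190:320,::-1],None,fx=4,fy=4))
E
```

```text
t 5.3 tcp [0.6048 0.0129 0.0922] rot [3.128e+00 1.000e-03 1.570e+00] F [ 0.5  0.9 11.5]
shift now-axes [ 3.1 20.1  7.4] shift target-axes [ 3.1 20.2  7.2] turn [ 0.77  0.05 -0.07]
[] []
top
[] []
scene
```

View pics/l1.png

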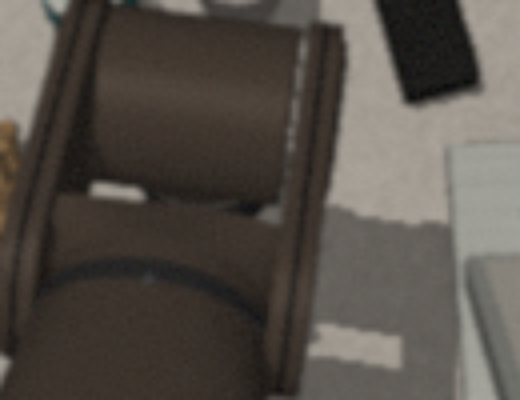

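The top view shows only the arm, which hides the lever. I'll re-read the force now that it has settled.

drive_tool --increments '[[[0, 0, 0, 0, 0, 0], [0, 0, 0, 0, 0, 0]]]'

```text
time_s: 5.67
tcp_pos: [0.6037, 0.0129, 0.0923]
ee_rot: [3.128, 0.001, 1.57]
force: [1.0, 0.3, 9.2]
gripper_width: 0.002
grasp_force: 4.8
```

```bash
python3 - <<'E'
from h import *
a=np.array(ctrl.grab_frame("scene")["frame"])[110:260,170:370,::-1]
b=np.array(ctrl.grab_frame("wrist")["frame"])[:,:,::-1]
a=cv2.resize(a,(400,300),interpolation=cv2.INTER_CUBIC);b=cv2.resize(b,(400,300))
cv2.imwrite("pics/l2.png",cv2.convertScaleAbs(np.hstack([a,b]),alpha=1.8))
E
```

```text
(no output)
```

View pics/l2.png

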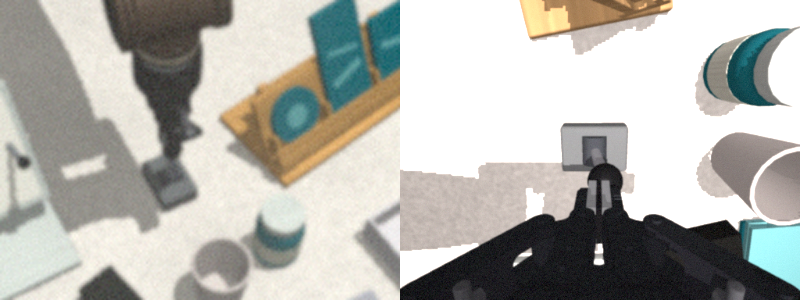

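The scene crop shows the fingertips over the switch. The wrist picture shows the ball at native pixel (262,230), right at the tips, so I'll intersect that ray with the lever's plane.

```bash
python3 - <<'E'
from h import *
f=ctrl.grab_frame("wrist"); o,d=ray(f,[262.4,230.4]); print("cam",o)
for y in(.005,.013,.0155,.02): print(y,o+d*(y-o[1])/d[1])
print("tcp px",proj(f,ctrl.state()["tcp_pos"]))
for z in (.025,): print("block top", atz(f,[(594-400)*1.28,147*1.28],z))
r=ctrl.find_in("wrist","lamp_lever_tip");print(r[:2])
E
```

```text
cam [0.60117245 0.08726813 0.2554309 ]
0.005 [0.60884692 0.005      0.0744474 ]
0.013 [0.60810063 0.013      0.09204678]
0.0155 [0.60786742 0.0155     0.09754659]
0.02 [0.60744763 0.02       0.10744624]
tcp px [[254.92659435 230.80991943]]
block top [0.59937438 0.01967092 0.025     ]
[{'uv': [260.4, 217.4], 'score': 0.87}]
```

drive_tool --increments '[[[0, 0, -20, 0, 0, 0], [0, 0, -20, 0, 0, 0], [0, 0, -20, 0, 0, 0], [0, 0, 0, 0, 0, 0], [0, 0, 0, 0, 0, 0]]]' --gripper 0

```text
time_s: 6.28
tcp_pos: [0.6, 0.0132, 0.1486]
ee_rot: [3.136, 0.001, 1.57]
force: [0.3, 0.2, -0.7]
gripper_width: 0.711
grasp_force: 0.0
```

```bash
python3 - <<'E'
from h import *
f=ctrl.grab_frame("wrist"); r=ctrl.find_in("wrist","lamp_lever_tip");print(r[:2])
uv=r[0]["uv"]; o,d=ray(f,uv)
for y in (.013,.0155,.018): print(y,o+d*(y-o[1])/d[1])
s=ctrl.state();print(s["tcp_pos"],s["ee_rot"],s["force"],s["gripper_width"])
cv2.imwrite("pics/l3.png",np.array(f["frame"])[:,:,::-1])
E
```

```text
[{'uv': [264.2, 195.5], 'score': 0.9}]
0.013 [0.6082274  0.013      0.07891169]
0.0155 [0.60790996 0.0155     0.08671427]
0.018 [0.60759253 0.018      0.09451684]
[0.59795668 0.01389364 0.14503873] [-3.14126770e+00  9.07735899e-05  1.57061749e+00] [ 0.38105647 -0.08286041 -1.2204919 ] 0.8710340748664968
```

View pics/l3.png

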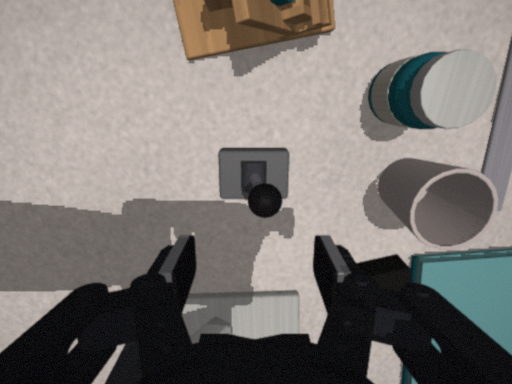

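The wrist view shows the lever ball at (265,200), a little past the switch block's centre at (254,172). The lever is only partway over because the shut tips rode over the ball. I'll straddle it half-open and push with the rear pad.

drive_tool --increments '[[[2, 8, 0, 0, 0, 0], [2, 0, 0, 0, 0, 0], [0, 0, 0, 0, 0, 0], [0, 0, 20, 0, 0, 0], [0, 0, 20, 0, 0, 0], [0, 0, 20, 0, 0, 0], [0, 0, 20, 0, 0, 0], [0, 0, 0, 0, 0, 0]]]' --gripper 135

```text
time_s: 7.05
tcp_pos: [0.6023, 0.0192, 0.0593]
ee_rot: [-3.131, -0.001, 1.572]
force: [-0.8, 0.6, -0.4]
gripper_width: 0.473
grasp_force: 0.0
```

drive_tool --increments '[[[0, 0, 0, 0, 0, 0], [0, 7, 0, 0, 0, 0], [0, 7, 0, 0, 0, 0], [0, 7, 0, 0, 0, 0], [0, 7, 0, 0, 0, 0], [0, 7, 0, 0, 0, 0], [0, 0, 0, 0, 0, 0], [0, 0, 0, 0, 0, 0]]]'

```text
time_s: 7.72
tcp_pos: [0.6422, 0.0185, 0.0653]
ee_rot: [3.14, 0.0, 1.571]
force: [-0.4, -0.2, 0.0]
gripper_width: 0.47
grasp_force: 0.0
```

drive_tool --increments '[[[0, 4, 0, 0, 0, 0], [0, 4, 0, 0, 0, 0], [0, 0, 0, 0, 0, 0], [0, 0, 0, 0, 0, 0]]]'

```text
time_s: 8.05
tcp_pos: [0.6458, 0.0187, 0.0644]
ee_rot: [-3.131, -0.0, 1.572]
force: [-8.9, 0.2, 5.3]
gripper_width: 0.47
grasp_force: 4.5
```

```bash
python3 - <<'E'
from h import *
f=ctrl.grab_frame("wrist"); r=ctrl.find_in("wrist","lamp_lever_tip");print(r[:2])
o,d=ray(f,r[0]["uv"])
for y in (.0155,.018): print(y,o+d*(y-o[1])/d[1])
r=ctrl.find_in("wrist","lamp_lever");print(r[:2])
s=ctrl.state();print(s["tcp_pos"],s["force"],s["gripper_width"],s["grasp_force"])
E
```

```text
[{'uv': [232.9, 251.3], 'score': 0.74}]
0.0155 [0.63416967 0.0155     0.0839275 ]
0.018 [0.63458747 0.018      0.08857411]
[{'uv': [235.0, 250.7], 'score': 0.92}]
[0.64581791 0.01865685 0.06442975] [-8.71567834 -0.53397535  4.23143382] 0.4690555540627356 4.404871612787247
```

Lever hit its stop: about 9 N of resistance, with the ball at x = 0.634. Backing off and heading for the panel.

drive_tool --increments '[[[0, -6, 0, 0, 0, 0], [0, -4, -10, 0, 0, 0], [0, 0, -35, 0, 0, 0], [0, 0, -40, 0, 0, 0], [0, 0, -40, 0, 0, 0], [0, 0, -40, 0, 0, 0], [0, 0, -40, 0, 0, 0], [0, 0, 0, 0, 0, 0]]]'

```text
time_s: 8.87
tcp_pos: [0.6439, 0.0181, 0.2834]
ee_rot: [3.121, 0.003, 1.572]
force: [1.1, 0.6, 2.2]
gripper_width: 0.474
grasp_force: 0.0
```

```bash
python3 - <<'E'
from h import *
Rt=slope(.16,np.radians(28)); u=-Rt.as_matrix()[:,2]
plan(np.array([.582,.280,.094])+u*.162,Rt)
f=ctrl.grab_frame("wrist"); r=ctrl.find_in("wrist","lamp_lever_tip");print(r[:2])
if r: 
  o,d=ray(f,r[0]["uv"]); print(o+d*(.018-o[1])/d[1], atz(f,r[0]["uv"],.092))
E
```

```text
t 8.87 tcp [0.6439 0.0181 0.2834] rot [3.121e+00 3.000e-03 1.572e+00] F [1.1 0.6 2.2]
shift now-axes [ 250.  -137.7   42.8] shift target-axes [ 268.4 -106.    -3.9] turn [-26.75   2.47  -8.87]
[{'uv': [244.9, 159.9], 'score': 0.87}]
[0.63598887 0.018      0.06260198] [0.63629752 0.02372341 0.092     ]
```

drive_tool --increments '[[[0, 0, 0, -4.6, 0.4, -1.5], [0, 0, 0, -4.6, 0.4, -1.5], [0, 0, 0, -4.6, 0.4, -1.5], [0, 0, 0, -4.6, 0.4, -1.5], [0, 0, 0, -4.6, 0.4, -1.5], [0, 0, 0, -4.6, 0.4, -1.5], [0, 0, 0, 0, 0, 0]]]' --gripper 0

```text
time_s: 9.55
tcp_pos: [0.6357, 0.0188, 0.2651]
ee_rot: [2.664, -0.006, 1.732]
force: [0.6, -0.8, -1.2]
gripper_width: 1.002
grasp_force: 0.0
```

```bash
python3 - <<'E'
from h import *
Rt=slope(.16,np.radians(28)); u=-Rt.as_matrix()[:,2]
plan(np.array([.582,.280,.094])+u*.162,Rt)
E
```

```text
t 9.55 tcp [0.6357 0.0188 0.2651] rot [ 2.664 -0.006  1.732] F [ 0.6 -0.8 -1.2]
shift now-axes [266.4 -90.9 -13.8] shift target-axes [266.4 -90.4 -16.2] turn [-0.64 -0.31 -0.08]
```

drive_tool --increments '[[[33, -11, -3, 0, 0, 0], [33, -11, -3, 0, 0, 0], [33, -11, -3, 0, 0, 0], [33, -11, -3, 0, 0, 0], [33, -11, -3, 0, 0, 0], [33, -11, 0, 0, 0, 0], [33, -11, 0, 0, 0, 0], [33, -11, 0, 0, 0, 0]]]'

```text
time_s: 10.22
tcp_pos: [0.512, 0.2668, 0.2424]
ee_rot: [2.66, -0.002, 1.731]
force: [0.0, -0.2, -0.5]
gripper_width: 1.002
grasp_force: 0.0
```

drive_tool --increments '[[[0, 0, 0, 0, 0, 0], [0, 0, 0, 0, 0, 0], [0, 0, 0, 0, 0, 0]]]'

```text
time_s: 10.47
tcp_pos: [0.5131, 0.2656, 0.2427]
ee_rot: [2.66, -0.002, 1.732]
force: [-0.8, -0.3, 0.7]
gripper_width: 1.0
grasp_force: 0.0
```

```bash
python3 - <<'E'
from h import *
Rt=slope(.16,np.radians(28)); u=-Rt.as_matrix()[:,2]
plan(np.array([.582,.280,.094])+u*.162,Rt)
f=ctrl.grab_frame("wrist");import pickle;pickle.dump(f,open("fw.pkl","wb"))
for q in("panel_center","panel","tile_center","disc_center","rack"): print(q,[(np.round(x["uv"],1),round(x["score"],2)) for x in ctrl.find_in("wrist",q)[:2]])
print(proj(f,[.582,.280,.094]))
M=np.array(Rt.as_matrix()) # tool x=y, tool y=x, z=-z
P=[np.array([.582,.280,.094])+Rt.apply([a,b,-.075]) for b in(-.005,.005) for a in(-.036,.036)]
uv=proj(f,P);print(uv.round(1))
a=cv2.resize(np.array(f["frame"])[:,:,::-1],(800,600),interpolation=cv2.INTER_CUBIC)
for p in uv: cv2.circle(a,tuple(int(v) for v in p*1.5625),3,(0,0,255),1)
cv2.imwrite("pics/w1.png",a)
E
```

```text
t 10.47 tcp [0.5131 0.2656 0.2427] rot [ 2.660e+00 -2.000e-03  1.732e+00] F [-0.8 -0.3  0.7]
shift now-axes [ 3.2 -7.7  2.3] shift target-axes [ 3.2 -7.7  2.3] turn [-0.41 -0.16  0.02]
panel_center [(array([248.9, 180.1]), 0.89)]
panel [(array([251.1, 178.3]), 0.94)]
tile_center [(array([247.3,  86.1]), 0.77), (array([223.2, 333.5]), 0.7)]
disc_center [(array([253.8, 244.1]), 0.62), (array([306.3, 321.7]), 0.24)]
rack [(array([214. , 144.9]), 0.6)]
[[249.12780194 167.24619291]]
[[242.  223. ]
 [240.9 144.2]
 [252.9 223.1]
 [252.7 144.2]]
```

View pics/w1.png

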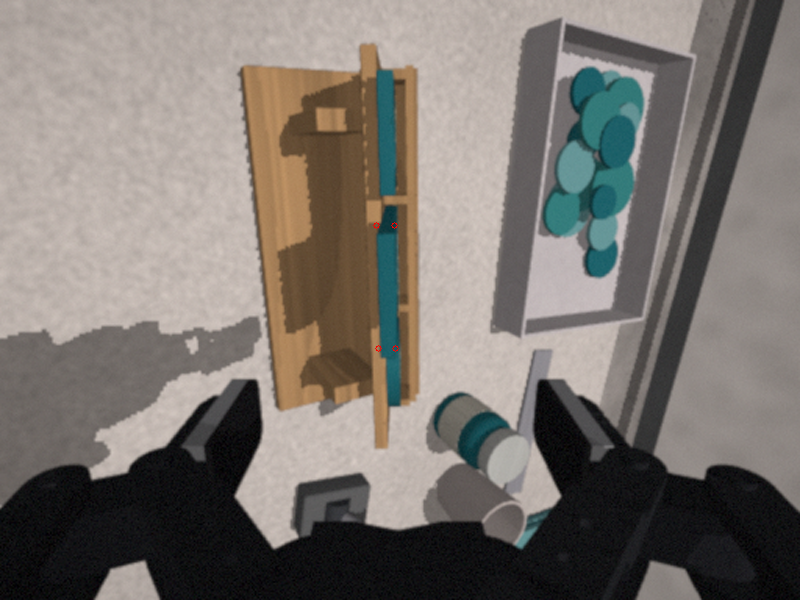

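In the wrist view the panel's top edge runs from (242.6,150.4) to (255.4,227.8) native. That is about 5 px lower in the picture than predicted, so I'll refit the panel pose using all three cameras.

```bash
python3 - <<'E'
from h import *
import pickle
from scipy.optimize import least_squares
np.set_printoptions(precision=4,suppress=True)
F=pickle.load(open("f0.pkl","rb")); S,T=F["scene"],F["top"];W=pickle.load(open("fw.pkl","rb"))
L=np.radians(28)
obs=[(S,[324.9,118.6],(-5,-36,75),1),(S,[346.5,106.3],(-5,36,75),1),(T,[139.7,222.5],(-5,-36,75),1),(T,[107,227.5],(-5,36,75),1),
(W,[242.6,150.4],(-5,36,75),1),(W,[254.1,150.4],(5,36,75),1),(W,[244.5,227.8],(-5,-36,75),1),(W,[255.4,227.8],(5,-36,75),1)]
def res(p,o):
    M=(R.from_euler('z',p[3])*R.from_euler('y',-L)).as_matrix()
    return np.concatenate([w*(proj(f,p[:3]+M@(np.array(c)/1000))[0]-u) for f,u,c,w in o])
for o in (obs,obs[4:]):
    s=least_squares(res,[.58,.28,.09,.15],args=(o,));print(s.x,s.fun)
p=least_squares(res,[.58,.28,.09,.15],args=(obs,)).x
Rt=slope(.17,L);u=-Rt.as_matrix()[:,2];print("rack dist check")
plan(p[:3]+u*.022,Rt)
E
```

```text
[0.5826 0.2768 0.0981 0.1723] [-2.3718  0.4974 -2.6558 -0.3598  0.3798 -1.3947 -0.1226 -0.2756  0.0479
 -1.0883  0.4798 -1.2092 -0.0623  0.5113  0.0416  0.4298]
[0.5849 0.2756 0.0936 0.1761] [-0.0847  0.0818  0.1043 -0.0746  0.0431  0.0526 -0.0644 -0.0604]
rack dist check
t 10.77 tcp [0.5136 0.2645 0.2433] rot [ 2.659 -0.003  1.73 ] F [-0.8  0.7 -0.3]
shift now-axes [  0.7  -5.6 139.1] shift target-axes [  0.5  -6.4 139.1] turn [-0.32  0.13 -0.61]
```

drive_tool --increments '[[[0, -3, 0, -0.3, 0, -0.4], [-0.5, -3.5, 0, 0, 0, -0.4], [0, 0, 20, 0, 0, 0], [0, 0, 20, 0, 0, 0], [0, 0, 20, 0, 0, 0], [0, 0, 20, 0, 0, 0], [0, 0, 0, 0, 0, 0], [0, 0, 0, 0, 0, 0]]]'

```text
time_s: 11.43
tcp_pos: [0.5436, 0.2699, 0.1679]
ee_rot: [2.657, 0.004, 1.745]
force: [0.2, 0.5, 0.3]
gripper_width: 1.0
grasp_force: 0.0
```

drive_tool --increments '[[[0, 0, 15, 0, 0, 0], [0, 0, 15, 0, 0, 0], [0, 0, 15, 0, 0, 0], [0, 0, 13, 0, 0, 0], [0, 0, 0, 0, 0, 0], [0, 0, 0, 0, 0, 0], [0, 0, 0, 0, 0, 0], [0, 0, 0, 0, 0, 0]]]'

```text
time_s: 12.1
tcp_pos: [0.5717, 0.2752, 0.1202]
ee_rot: [2.651, 0.003, 1.745]
force: [-0.0, -0.3, -0.2]
gripper_width: 1.001
grasp_force: 0.0
```

```bash
python3 - <<'E'
from h import *
Rt=slope(.173,np.radians(28));u=-Rt.as_matrix()[:,2]
plan(np.array([.5845,.2758,.0945])+u*.022,Rt)
f=ctrl.grab_frame("wrist")
P=[np.array([.5845,.2758,.0945])+Rt.apply([a,b,-.075]) for b in(-.005,.005) for a in(-.036,.036)]
uv=proj(f,P)
a=cv2.resize(np.array(f["frame"])[:,:,::-1],(800,600),interpolation=cv2.INTER_CUBIC)
for p in uv: cv2.circle(a,tuple(int(v) for v in p*1.5625),3,(0,0,255),1)
cv2.imwrite("pics/w2.png",a)
E
```

```text
t 12.1 tcp [0.5717 0.2752 0.1202] rot [2.651 0.003 1.745] F [-0.  -0.3 -0.2]
shift now-axes [-1.6 -0.9  6.6] shift target-axes [-1.6 -0.9  6.6] turn [0.13 0.12 0.15]
```

View pics/w2.png

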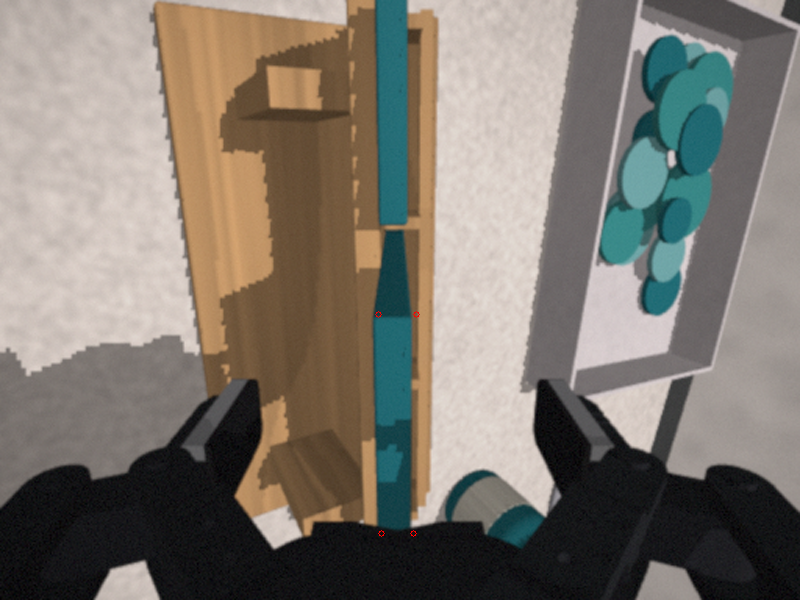

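The panel's top edge, about (374–412, 317) in the display, sits midway between the finger pads. I'll make a small trim and close.

drive_tool --increments '[[[-1.5, -1.5, 4, 0, 0, 0], [0, 0, 0, 0, 0, 0], [0, 0, 0, 0, 0, 0]]]'

```text
time_s: 12.4
tcp_pos: [0.5718, 0.2734, 0.1138]
ee_rot: [2.654, 0.003, 1.745]
force: [-0.1, 0.4, 0.3]
gripper_width: 1.0
grasp_force: 0.0
```

drive_tool --increments '[[[0, 0, 0, 0, 0, 0], [0, 0, 0, 0, 0, 0], [0, 0, 0, 0, 0, 0], [0, 0, 0, 0, 0, 0], [0, 0, 0, 0, 0, 0], [0, 0, 0, 0, 0, 0], [0, 0, 0, 0, 0, 0], [0, 0, 0, 0, 0, 0]]]' --gripper 255 --squeeze 60

```text
time_s: 13.07
tcp_pos: [0.573, 0.2738, 0.1149]
ee_rot: [2.651, 0.003, 1.745]
force: [1.8, 1.6, 0.1]
gripper_width: 0.11
grasp_force: 60.2
```

```bash
python3 - <<'E'
from h import *
Rt=slope(.173,np.radians(28));u=-Rt.as_matrix()[:,2]
plan(np.array([.5845,.2758,.0945])+u*.022,Rt)
s=ctrl.state();np.save("grip.npy",np.r_[s["tcp_pos"],s["ee_rot"]]);print(s["grasp_force"],s["gripper_width"],s["force"],s["moment"])
E
```

```text
t 13.07 tcp [0.573  0.2738 0.1149] rot [2.651 0.003 1.745] F [1.8 1.6 0.1]
shift now-axes [0.  0.8 1.5] shift target-axes [0.  0.8 1.5] turn [0.12 0.13 0.17]
60.18725037574768 0.11009340203881125 [1.8281335  1.63006086 0.12611135] [ 0.01374888 -0.19751526  0.10595563]
```

drive_tool --increments '[[[0, 0, -5, 0, 0, 0], [0, 0, -10, 0, 0, 0], [0, 0, -15, 0, 0, 0], [0, 0, -20, 0, 0, 0], [0, 0, -25, 0, 0, 0], [0, 0, -25, 0, 0, 0], [0, 0, -25, 0, 0, 0], [0, 0, -25, 0, 0, 0]]]'

```text
time_s: 13.73
tcp_pos: [0.5004, 0.2611, 0.2452]
ee_rot: [2.659, 0.004, 1.744]
force: [-0.2, -0.7, -3.5]
gripper_width: 0.106
grasp_force: 60.2
```

drive_tool --increments '[[[0, 0, -20, 0, 0, 0], [0, 0, -10, 0, 0, 0], [0, 0, 0, 0, 0, 0], [0, 0, 0, 0, 0, 0], [0, 0, 0, 0, 0, 0]]]'

```text
time_s: 14.15
tcp_pos: [0.488, 0.259, 0.2704]
ee_rot: [2.658, 0.004, 1.744]
force: [-0.6, 0.0, -3.7]
gripper_width: 0.111
grasp_force: 60.2
```

```bash
python3 - <<'E'
from h import *
Rt=slope(.034,np.radians(36));Rg=Rt
M=Rt.as_matrix(); n=M[:,1]; u=-M[:,2]; v=np.array([.5855,-.235,.1645])
print("standoff");plan(v+u*.0205+n*.13,Rt)
plan(v+u*.0205,Rt)
s=ctrl.state();print(s["grasp_force"],s["gripper_width"],s["joints"])
E
```

```text
standoff
t 14.15 tcp [0.488  0.259  0.2704] rot [2.658 0.004 1.744] F [-0.6  0.  -3.7]
shift now-axes [-516.3   84.1   61.1] shift target-axes [-497.   133.   112.5] turn [-8.24 -4.03  6.93]
t 14.15 tcp [0.488  0.259  0.2704] rot [2.658 0.004 1.744] F [-0.6  0.  -3.7]
shift now-axes [-501.4  -43.6   80.2] shift target-axes [-497.     3.   112.5] turn [-8.24 -4.03  6.93]
60.177587270736694 0.1108127871530005 [ 0.34565346 -0.29554471  2.10209905 -0.1099272   0.86075964  0.22251184]
```

drive_tool --increments '[[[0, 0, 0, -2.1, -1, 1.7], [0, 0, 0, -2.1, -1, 1.7], [0, 0, 0, -2.1, -1, 1.7], [0, 0, 0, -2, -1, 1.8], [0, 0, 0, 0, 0, 0], [-10, 6, 0, 0, 0, 0], [-20, 10, 0, 0, 0, 0], [-30, 14, 0, 0, 0, 0]]]'

```text
time_s: 14.82
tcp_pos: [0.5142, 0.2011, 0.288]
ee_rot: [2.514, -0.001, 1.611]
force: [0.2, 0.2, -2.7]
gripper_width: 0.11
grasp_force: 60.2
```

drive_tool --increments '[[[-30, 14, 0, 0, 0, 0], [-30, 14, 0, 0, 0, 0], [-30, 14, 0, 0, 0, 0], [-30, 14, 5, 0, 0, 0], [-30, 14, 10, 0, 0, 0], [-30, 10, 10, 0, 0, 0], [-30, 10, 10, 0, 0, 0], [-30, 8, 10, 0, 0, 0]]]'

```text
time_s: 15.48
tcp_pos: [0.6297, -0.0382, 0.3107]
ee_rot: [2.51, -0.002, 1.607]
force: [0.7, -0.8, -2.4]
gripper_width: 0.109
grasp_force: 60.2
```

drive_tool --increments '[[[-30, 5, 10, 0, 0, 0], [-30, 0, 10, 0, 0, 0], [-30, 0, 10, 0, 0, 0], [-30, 0, 10, 0, 0, 0], [-30, 0, 10, 0, 0, 0], [-20, 0, 0, 0, 0, 0], [-10, 0, 0, 0, 0, 0], [0, 0, 0, 0, 0, 0]]]'

```text
time_s: 16.15
tcp_pos: [0.6687, -0.2172, 0.2727]
ee_rot: [2.51, -0.002, 1.604]
force: [-0.1, 0.0, -3.0]
gripper_width: 0.112
grasp_force: 60.2
```

drive_tool --increments '[[[0, 0, 0, 0, 0, 0], [0, 0, 0, 0, 0, 0], [0, 0, 0, 0, 0, 0]]]'

```text
time_s: 16.4
tcp_pos: [0.669, -0.213, 0.2747]
ee_rot: [2.508, -0.002, 1.608]
force: [0.2, 0.8, -2.9]
gripper_width: 0.105
grasp_force: 60.2
```

```bash
python3 - <<'E'
from h import *
Rt=slope(.034,np.radians(36));M=Rt.as_matrix(); n=M[:,1]; u=-M[:,2]; v=np.array([.5855,-.235,.1645])
plan(v+u*.0205,Rt)
s=ctrl.state();print(s["grasp_force"],s["gripper_width"])
c=s["tcp_pos"]+R.from_euler('xyz',s["ee_rot"]).apply([0,0,.0205])
W=[]
for k in("scene","top","wrist"):
    f=ctrl.grab_frame(k)
    print(k,"balls",proj(f,[[.588,-.31,.164],[.583,-.16,.164]]).round(1),"panel c pred",proj(f,c).round(1),[(x["uv"],round(x["score"],2)) for x in ctrl.find_in(k,"panel_center")[:1]])
    a=np.array(f["frame"])[:,:,::-1]
    if k!="wrist": u0,v0=(70,120) if k=="scene" else (280,130); a=a[v0:v0+150,u0:u0+200]
    W.append(cv2.resize(cv2.convertScaleAbs(a,alpha=1.5),(400,300),interpolation=cv2.INTER_CUBIC))
cv2.imwrite("pics/v1.png",np.vstack([np.hstack(W[:2]),np.hstack([W[2],W[2]*0])]))
E
```

```text
t 16.4 tcp [ 0.669  -0.213   0.2747] rot [ 2.508e+00 -2.000e-03  1.608e+00] F [ 0.2  0.8 -2.9]
shift now-axes [ -19.  -133.    18.3] shift target-axes [ -19.1 -132.9   19.1] turn [ 0.31 -0.18  0.09]
60.17284870147705 0.10478405836152224
scene balls [[117.1 219. ]
 [180.5 190.4]] panel c pred [[168.  213.7]] [([170.2, 210.7], 0.73)]
top balls [[393.8 200.3]
 [323.7 203.4]] panel c pred [[357.3 145.8]] []
wrist balls [[ 91.4 316. ]
 [ 56.5 128.4]] panel c pred [[255.6 216.7]] [([255.0, 248.8], 0.88)]
```

View pics/v1.png

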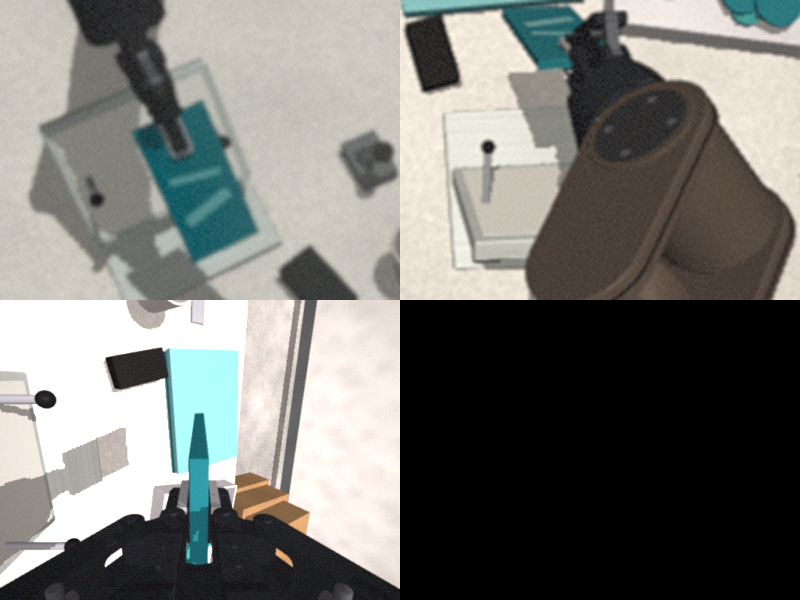

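The balls in the wrist view at (57.6,126.7) and (93.4,313.6) match the prediction to within 2 px. I'll line up laterally, then move in along the normal.

drive_tool --increments '[[[-6, 0, 6, 0.3, 0, 0], [-6, 0, 6, 0, -0.2, 0], [-5.5, 0, 6.5, 0, 0, 0], [0, -10, 0, 0, 0, 0], [0, -15, 0, 0, 0, 0], [0, -20, 0, 0, 0, 0], [0, -20, 0, 0, 0, 0], [0, -15, 0, 0, 0, 0]]]'

```text
time_s: 17.37
tcp_pos: [0.6138, -0.2336, 0.2097]
ee_rot: [2.516, -0.0, 1.604]
force: [0.3, -0.4, -2.0]
gripper_width: 0.104
grasp_force: 60.1
```

drive_tool --increments '[[[0, -15, 0, 0, 0, 0], [0, -10, 0, 0, 0, 0], [0, 0, 0, 0, 0, 0], [0, 0, 0, 0, 0, 0]]]'

```text
time_s: 17.7
tcp_pos: [0.5952, -0.2348, 0.1972]
ee_rot: [2.514, 0.001, 1.603]
force: [0.4, -1.0, -2.7]
gripper_width: 0.109
grasp_force: 60.2
```

```bash
python3 - <<'E'
from h import *
Rt=slope(.034,np.radians(36));M=Rt.as_matrix(); n=M[:,1]; u=-M[:,2]; v=np.array([.5855,-.234,.1645])
plan(v+u*.0205,Rt)
E
```

```text
t 17.7 tcp [ 0.5952 -0.2348  0.1972] rot [2.514e+00 1.000e-03 1.603e+00] F [ 0.4 -1.  -2.7]
shift now-axes [  1.1 -27.1   0.3] shift target-axes [  1.1 -27.1   0.3] turn [-0.02  0.1  -0.08]
```

drive_tool --increments '[[[1, -9, 0, 0, 0, 0], [0, -9, 0, 0, 0, 0], [0, -9, 0, 0, 0, 0], [0, 0, 0, 0, 0, 0], [0, 0, 0, 0, 0, 0], [0, 0, 0, 0, 0, 0]]]'

```text
time_s: 18.2
tcp_pos: [0.5738, -0.2345, 0.182]
ee_rot: [2.513, 0.001, 1.603]
force: [-0.0, -1.3, -2.2]
gripper_width: 0.112
grasp_force: 60.2
```

```bash
python3 - <<'E'
from h import *
Rt=slope(.034,np.radians(36));M=Rt.as_matrix(); n=M[:,1]; u=-M[:,2]; v=np.array([.5855,-.234,.1645])
plan(v+u*.0205,Rt)
s=ctrl.state();Rc=R.from_euler('xyz',s["ee_rot"])
W=[]
for k in("scene","wrist"):
    f=ctrl.grab_frame(k)
    c=s["tcp_pos"]+Rc.apply([0,0,.0205])
    P=[c+Rc.apply([a,.005,b]) for a in(-.036,.036) for b in(-.075,.075)]
    a=np.ascontiguousarray(cv2.convertScaleAbs(np.array(f["frame"])[:,:,::-1],alpha=1.5))
    if k=="scene": u0,v0,sc=70,120,2
    else: u0,v0,sc=0,0,.78125
    a=a[v0:v0+int(300/sc),u0:u0+int(400/sc)]
    a=cv2.resize(a,(400,300),interpolation=cv2.INTER_CUBIC)
    for p in proj(f,P): cv2.circle(a,tuple(int(x) for x in (p-[u0,v0])*sc),3,(0,0,255),1)
    for p in proj(f,[[.588,-.309,.164],[.583,-.159,.164]]): cv2.circle(a,tuple(int(x) for x in (p-[u0,v0])*sc),4,(0,255,0),1)
    W.append(a)
cv2.imwrite("pics/v2.png",np.hstack(W))
E
```

```text
t 18.2 tcp [ 0.5738 -0.2345  0.182 ] rot [2.513e+00 1.000e-03 1.603e+00] F [-0.  -1.3 -2.2]
shift now-axes [ 0.1 -0.8  0.6] shift target-axes [ 0.1 -0.8  0.6] turn [ 0.03  0.11 -0.02]
```

View pics/v2.png

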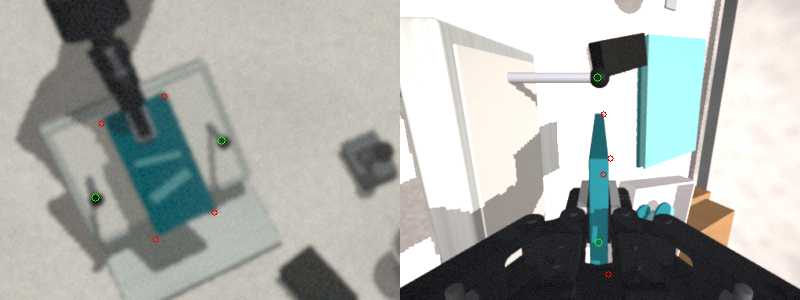

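In both views the panel sits centred between the two balls, clear of the rods, and within a few mm of prediction. Holding for over 2 s.

drive_tool --increments '[[[0, 0, 0, 0, 0, 0], [0, 0, 0, 0, 0, 0], [0, 0, 0, 0, 0, 0], [0, 0, 0, 0, 0, 0], [0, 0, 0, 0, 0, 0], [0, 0, 0, 0, 0, 0], [0, 0, 0, 0, 0, 0], [0, 0, 0, 0, 0, 0]]]'

```text
time_s: 18.97
tcp_pos: [0.5737, -0.2343, 0.1818]
ee_rot: [2.513, 0.001, 1.604]
force: [1.2, 0.4, -3.0]
gripper_width: 0.108
grasp_force: 60.2
```

drive_tool --increments '[[[0, 0, 0, 0, 0, 0], [0, 0, 0, 0, 0, 0], [0, 0, 0, 0, 0, 0], [0, 0, 0, 0, 0, 0], [0, 0, 0, 0, 0, 0], [0, 0, 0, 0, 0, 0], [0, 0, 0, 0, 0, 0], [0, 0, 0, 0, 0, 0]]]'

```text
time_s: 19.63
tcp_pos: [0.5737, -0.2343, 0.1818]
ee_rot: [2.513, 0.001, 1.604]
force: [0.5, -0.9, -3.1]
gripper_width: 0.106
grasp_force: 60.2
```

drive_tool --increments '[[[0, 0, 0, 0, 0, 0], [0, 0, 0, 0, 0, 0], [0, 0, 0, 0, 0, 0], [0, 0, 0, 0, 0, 0], [0, 0, 0, 0, 0, 0], [0, 0, 0, 0, 0, 0], [0, 0, 0, 0, 0, 0], [0, 0, 0, 0, 0, 0]]]'

```text
time_s: 20.3
tcp_pos: [0.5737, -0.2343, 0.1818]
ee_rot: [2.513, 0.001, 1.604]
force: [0.3, 0.1, -3.1]
gripper_width: 0.109
grasp_force: 60.2
```

drive_tool --increments '[[[0, 0, 0, 0, 0, 0], [0, 0, 0, 0, 0, 0], [0, 0, 0, 0, 0, 0], [0, 0, 0, 0, 0, 0], [0, 10, 0, 0, 0, 0], [0, 15, 0, 0, 0, 0], [0, 20, 0, 0, 0, 0], [0, 25, 0, 0, 0, 0]]]'

```text
time_s: 20.97
tcp_pos: [0.6305, -0.232, 0.2226]
ee_rot: [2.515, -0.0, 1.603]
force: [0.6, -0.3, -2.9]
gripper_width: 0.111
grasp_force: 60.1
```

drive_tool --increments '[[[0, 25, 0, 0, 0, 0], [0, 20, -10, 0, 0, 0], [10, 15, -10, 0, 0, 0], [20, 5, -10, 0, 0, 0], [30, 0, -10, 0, 0, 0], [30, -5, -10, 0, 0, 0], [30, -5, -10, 0, 0, 0], [30, -5, -10, 0, 0, 0]]]'

```text
time_s: 21.63
tcp_pos: [0.6244, -0.0809, 0.3095]
ee_rot: [2.513, 0.0, 1.603]
force: [1.0, 0.0, -3.6]
gripper_width: 0.111
grasp_force: 60.2
```

drive_tool --increments '[[[30, -5, -10, 0, 0, 0], [30, -10, -10, 0, 0, 0], [30, -10, -10, 0, 0, 0], [30, -10, -10, 0, 0, 0], [30, -10, -5, 0, 0, 0], [30, -10, 0, 0, 0, 0], [20, -5, 0, 0, 0, 0], [0, 0, 0, 0, 0, 0]]]'

```text
time_s: 22.3
tcp_pos: [0.5415, 0.119, 0.3093]
ee_rot: [2.515, -0.001, 1.608]
force: [0.5, 0.3, -2.9]
gripper_width: 0.11
grasp_force: 60.2
```

```bash
python3 - <<'E'
from h import *
g=np.load("grip.npy");Rg=R.from_euler('xyz',g[3:]); print(g)
plan(g[:3]-Rg.apply([0,0,.17]),Rg)
E
```

```text
[0.57295014 0.27376757 0.11485163 2.65079042 0.00338525 1.74534571]
t 22.3 tcp [0.5415 0.119  0.3093] rot [ 2.515e+00 -1.000e-03  1.608e+00] F [ 0.5  0.3 -2.9]
shift now-axes [142.9 -60.4  11.4] shift target-axes [147.6 -40.4  28.3] turn [ 7.76  3.93 -6.8 ]
```

drive_tool --increments '[[[0, 0, 0, 1.9, 1, -1.7], [0, 0, 0, 1.9, 1, -1.7], [0, 0, 0, 2, 1, -1.7], [0, 0, 0, 2, 0.9, -1.7], [20, -7, 0, 0, 0, 0], [30, -8, 0, 0, 0, 0], [30, -8, 0, 0, 0, 0], [30, -8, 0, 0, 0, 0]]]'

```text
time_s: 22.97
tcp_pos: [0.4978, 0.2193, 0.295]
ee_rot: [2.649, 0.005, 1.738]
force: [1.1, 0.7, -3.1]
gripper_width: 0.102
grasp_force: 60.2
```

drive_tool --increments '[[[20, -5, 0, 0, 0, 0], [10, -3, 0, 0, 0, 0], [0, 0, 0, 0, 0, 0], [0, 0, 0, 0, 0, 0], [0, 0, 0, 0, 0, 0]]]'

```text
time_s: 23.38
tcp_pos: [0.4862, 0.2466, 0.2909]
ee_rot: [2.65, 0.006, 1.74]
force: [-0.2, 0.7, -3.0]
gripper_width: 0.11
grasp_force: 60.2
```

```bash
python3 - <<'E'
from h import *
g=np.load("grip.npy");Rg=R.from_euler('xyz',g[3:])
plan(g[:3]-Rg.apply([0,0,.02]),Rg)
E
```

```text
t 23.38 tcp [0.4862 0.2466 0.2909] rot [2.65  0.006 1.74 ] F [-0.2  0.7 -3. ]
shift now-axes [ 13.2  -3.7 177.6] shift target-axes [ 12.3  -3.5 177.7] turn [ 0.07  0.31 -0.2 ]
```

drive_tool --increments '[[[6, -2, 0, 0, 0.2, -0.2], [6.4, -1.5, 0, 0, 0, 0], [0, 0, 10, 0, 0, 0], [0, 0, 20, 0, 0, 0], [0, 0, 20, 0, 0, 0], [0, 0, 10, 0, 0, 0], [0, 0, 0, 0, 0, 0], [0, 0, 0, 0, 0, 0]]]'

```text
time_s: 24.05
tcp_pos: [0.5082, 0.2631, 0.2347]
ee_rot: [2.652, 0.006, 1.745]
force: [-0.7, 0.3, -2.4]
gripper_width: 0.107
grasp_force: 60.1
```

```bash
python3 - <<'E'
from h import *
g=np.load("grip.npy");Rg=R.from_euler('xyz',g[3:])
plan(g[:3]-Rg.apply([0,0,.02]),Rg)
E
```

```text
t 24.05 tcp [0.5082 0.2631 0.2347] rot [2.652 0.006 1.745] F [-0.7  0.3 -2.4]
shift now-axes [-1.000e-01  1.600e+00  1.166e+02] shift target-axes [ -0.4   1.4 116.6] turn [-0.08  0.13  0.03]
```

drive_tool --increments '[[[0, 2.5, 10, 0, 0, 0], [0, 0, 18, 0, 0, 0], [0, 0, 18, 0, 0, 0], [0, 0, 18, 0, 0, 0], [0, 0, 18, 0, 0, 0], [0, 0, 12, 0, 0, 0], [0, 0, 0, 0, 0, 0], [0, 0, 0, 0, 0, 0]]]'

```text
time_s: 24.72
tcp_pos: [0.5546, 0.2711, 0.1541]
ee_rot: [2.65, 0.005, 1.745]
force: [0.8, 0.1, -2.1]
gripper_width: 0.109
grasp_force: 60.1
```

drive_tool --increments '[[[0, 0, 8, 0, 0, 0], [0, 0, 8, 0, 0, 0], [0, 0, 8, 0, 0, 0], [0, 0, 8, 0, 0, 0], [0, 0, 5, 0, 0, 0], [0, 0, 3, 0, 0, 0], [0, 0, 0, 0, 0, 0], [0, 0, 0, 0, 0, 0]]]'

```text
time_s: 25.38
tcp_pos: [0.5729, 0.2741, 0.1185]
ee_rot: [2.651, 0.005, 1.745]
force: [-0.4, 0.2, -2.5]
gripper_width: 0.11
grasp_force: 60.1
```

```bash
python3 - <<'E'
from h import *
g=np.load("grip.npy");Rg=R.from_euler('xyz',g[3:])
plan(g[:3],Rg)
E
```

```text
t 25.38 tcp [0.5729 0.2741 0.1185] rot [2.651 0.005 1.745] F [-0.4  0.2 -2.5]
shift now-axes [-0.4 -1.7  3.2] shift target-axes [-0.4 -1.7  3.2] turn [0.01 0.1  0.04]
```

drive_tool --increments '[[[0, -0.7, 1.5, 0, 0, 0], [0, -0.7, 1.5, 0, 0, 0], [0, 0, 0.5, 0, 0, 0], [0, 0, 0, 0, 0, 0], [0, 0, 0, 0, 0, 0]]]'

```text
time_s: 25.8
tcp_pos: [0.5733, 0.2743, 0.1152]
ee_rot: [2.65, 0.005, 1.745]
force: [-0.8, 0.1, -2.6]
gripper_width: 0.109
grasp_force: 60.3
```

drive_tool --increments '[[[0, 0, 1, 0, 0, 0], [0, 0, 1, 0, 0, 0], [0, 0, 0, 0, 0, 0], [0, 0, 0, 0, 0, 0]]]'

```text
time_s: 26.13
tcp_pos: [0.5741, 0.2742, 0.1154]
ee_rot: [2.651, 0.006, 1.745]
force: [-10.6, -4.7, 10.6]
gripper_width: 0.111
grasp_force: 62.6
```

drive_tool --increments '[[[0, 0, 1, 0, 0, 0], [0, 0, 1, 0, 0, 0], [0, 0, 0, 0, 0, 0], [0, 0, 0, 0, 0, 0]]]'

```text
time_s: 26.47
tcp_pos: [0.575, 0.2744, 0.1157]
ee_rot: [2.651, 0.007, 1.745]
force: [-19.1, -6.7, 22.1]
gripper_width: 0.105
grasp_force: 64.6
```

Touchdown on the slot floor at the original height. Easing off the pressure, then opening.

drive_tool --increments '[[[0, 0, -2, 0, 0, 0], [0, 0, -1.6, 0, 0, 0], [0, 0, 0, 0, 0, 0], [0, 0, 0, 0, 0, 0], [0, 0, 0, 0, 0, 0]]]'

```text
time_s: 26.88
tcp_pos: [0.5738, 0.2743, 0.1151]
ee_rot: [2.65, 0.005, 1.745]
force: [-4.1, -1.8, 3.3]
gripper_width: 0.107
grasp_force: 61.3
```

drive_tool --increments '[[[0, 0, 0, 0, 0, 0], [0, 0, 0, 0, 0, 0], [0, 0, 0, 0, 0, 0], [0, 0, 0, 0, 0, 0], [0, 0, 0, 0, 0, 0], [0, 0, 0, 0, 0, 0], [0, 0, 0, 0, 0, 0], [0, 0, 0, 0, 0, 0]]]' --gripper 0

```text
time_s: 27.55
tcp_pos: [0.5735, 0.2743, 0.1146]
ee_rot: [2.65, 0.005, 1.745]
force: [-0.9, -1.0, -0.9]
gripper_width: 1.001
grasp_force: 0.0
```

drive_tool --increments '[[[0, 0, -10, 0, 0, 0], [0, 0, -20, 0, 0, 0], [0, 0, -25, 0, 0, 0], [0, 0, -25, 0, 0, 0], [0, 0, -25, 0, 0, 0], [0, 0, -25, 0, 0, 0], [0, 0, -20, 0, 0, 0], [0, 0, 0, 0, 0, 0]]]'

```text
time_s: 28.22
tcp_pos: [0.5046, 0.2636, 0.2534]
ee_rot: [2.64, 0.003, 1.746]
force: [1.4, 0.5, 1.1]
gripper_width: 0.999
grasp_force: 0.0
```

drive_tool --increments '[[[-5, -30, -10, 0, 0, 0], [0, -30, -10, 0, 0, 0], [0, -30, -10, 0, 0, 0], [0, 0, 0, 0, 0, 0], [0, 0, 0, 0, 0, 0]]]'

```text
time_s: 28.63
tcp_pos: [0.4112, 0.2413, 0.2295]
ee_rot: [2.651, 0.005, 1.746]
force: [-0.8, 0.8, 0.0]
gripper_width: 0.999
grasp_force: 0.0
```

```bash
python3 - <<'E'
from h import *
import pickle
F0=pickle.load(open("f0.pkl","rb"));W=[]
for k in("scene","top"):
    f=ctrl.grab_frame(k)
    for q in("panel_center","tile_center","disc_center","jar_center","block_center","cup_center","lamp_lever_tip"): print(k,q,[(x["uv"],round(x["score"],2)) for x in ctrl.find_in(k,q)[:1]])
    for g in(F0[k],f):
        a=np.array(g["frame"])[:,:,::-1]; u0,v0=(230,90) if k=="scene" else (50,120)
        W.append(cv2.resize(cv2.convertScaleAbs(a[v0:v0+150,u0:u0+200],alpha=1.6),(400,300),interpolation=cv2.INTER_CUBIC))
cv2.imwrite("pics/e.png",np.vstack([np.hstack(W[:2]),np.hstack(W[2:])]))
print(ctrl.state()["force"])
E
```

```text
scene panel_center [([339.6, 134.6], 0.67)]
scene tile_center [([367.0, 129.1], 0.84)]
scene disc_center [([318.3, 165.8], 0.62)]
scene jar_center [([307.2, 226.5], 0.68)]
scene block_center [([229.0, 265.4], 0.86)]
scene cup_center [([278.4, 246.6], 0.67)]
scene lamp_lever_tip []
top panel_center [([129.9, 215.5], 0.67)]
top tile_center [([95.7, 214.7], 0.86)]
top disc_center [([173.3, 198.1], 0.8)]
top jar_center [([212.9, 146.6], 0.83)]
top block_center [([292.4, 154.7], 0.8)]
top cup_center [([250.1, 139.0], 0.86)]
top lamp_lever_tip []
[ 0.00389305 -0.49919098  1.08745904]
```

View pics/e.png

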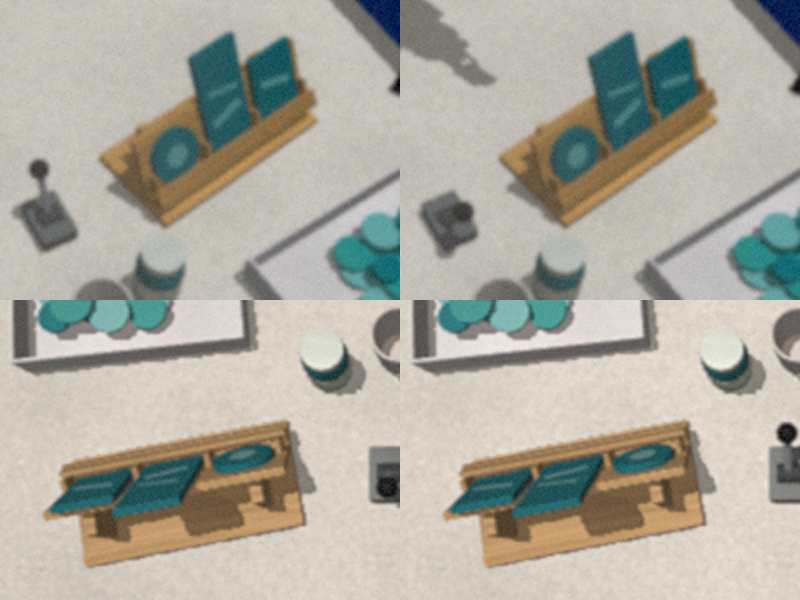

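In the before/after views the panel is back in its slot at the same pixels, about (340,134) in the scene view. The lever is fully over, the bystanders haven't moved, and the hand is clear.

```bash
python3 -c "
from cell import ctrl
print(ctrl.sign_off())"
```

```text
the job is handed in; nothing more can be done
None
```

The job is handed in, with no verdict returned: I pushed the lamp lever to its stop, held the panel in the viewing pose for over 2 s, and put it back in its own slot with the hand clear; the final pictures show the other pieces where they started.

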